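Lock the castle nut of an abrasion tester's turntable

ROBOT

A 6-joint arm with a two-finger parallel gripper is mounted at the origin on the work surface. World frame = base frame: x ahead of the robot, y to its left, z up, the work surface at z = 0. Lengths are in mm, angles in rad, forces in N, time in s.
With the tool pointing down it reaches from about 275 to 1000 mm from the base axis. Payload 8.4 kg.
Tool frame: the origin (TCP) lies between the finger pads; the fingertips stand 8 mm ahead of it and the grasp point (between the pads) lies 11 mm behind it (tcp_to_tips is the distance from the TCP to the fingertips, in mm); z points along the fingers, y is the line along which they close (so a half turn about z gives the same grasp; the last joint's range is limited). The gripper opens to 85 mm and grips with 20 to 120 N. Pads are 22 mm wide; open, the fingers measure 114 mm over their backs; the gripper's body (76 mm by 85 mm) begins 54 mm behind the grasp point. The pads swing forward as they close: fully open they stand 13 mm farther back than shut.
Start: joints at [1.234, 0.353, 1.633, -0, 1.155, -0.002], TCP at [205.361, 590.301, 239.281] pointing down, gripper open.
Joint ranges: [-2.63, 2.63], [-0.92, 2.1], [0.06, 2.66], [-1.3, 4.44], [0, 2.69], [-3.02, 3.02]. Speed limits (rad/s): [2.22, 2.22, 2.79, 3.14, 3.14, 3.14].

INTERFACE

Orientations are given as [roll, pitch, yaw] about the fixed x, y, z axes, in that order (R = Rz(yaw) Ry(pitch) Rx(roll)).
In Python, from rig import * gives the robot as it stands.
- The arm moves only by the tool step_arm, never from a script. Its argument "motion" is a list of rows, each an object with "claw": the finger opening in mm, from 0 to 85.4; "delta_pos": the shift along the tool's x, y, z in mm, a list of three; "turn": the turn about the tool's z in rad. In form: [{"claw": claw, "delta_pos": [dx, dy, dz], "turn": turn}, ...]. A call has 1 to 8 rows; each row shifts and turns the commanded pose from where the row before left it, along the tool's axes as they then stand; what a row does not reach is not made up. A row lasts 1/12 s, in which the tool goes at most 41.7 mm and 7.16 degrees, less where a joint would pass 70% of its speed; a pose out of reach is approached as far as the arm can. A call is refused whole if a number of a shift passes 41.7 or a number of a turn 0.125, either way. A call with a gripper value outside its range is refused whole. The fingers move at their own pace and stop on an object; "force" is the grip in N (left out, the last holds). Time passes only in rows, so rows that do not move let the fingers close. It gives the time, the measured TCP pose, the force, the opening and the grip force at its end, in the units of the state.
- sense(): the state, without advancing time (a new reading comes with each control period).
- grab_frame(name): name is "side" or "top" or "wrist"; returns a dict with "img" (384x512x3 uint8, red, green, blue), "vertical_fov" (degrees; the focal length in pixels is half the picture's height over the tangent of half this angle, whatever the lens; pixels are square), "cx", "cy" (the principal point, pixels), "R" (3x3) and "t" (3): a world point X has camera coordinates R X + t. Camera axes: x right, y down, z forward; pixel columns grow to the right and rows downward; lengths in mm; the calibration is good to about 2 mm. A picture is of the moment at which its call begins. There is no depth.
- sign_off(): hands the job in; it is judged then, once.
The state is a dict: "clock": time; "qpos": joint angles; "qvel": joint speeds; "joint_efforts": joint torques, N m; "eef_pos": TCP position; "tcp_rot": TCP orientation; "contact_force": force on the tool from outside, world axes, zero at the start; "wrist_torque": the same for the moment, N m; "opening": opening from 0.0 (shut) to 1.0 (fully open); "grasp_force": force on a finger pad.
Only numpy, scipy, OpenCV 4.12 (cv2) and the standard library are available. Lean on these libraries where they do the work, as an engineer would, in place of code of your own. Each camera call takes 0.05 s, during which the arm holds its last target. There are 200 camera calls.

TASK

The castle nut that clamps the specimen on the abrasion tester is finger-tight but not locked: tighten it on (clockwise from above) to the very next slot that lines up with the cross hole in the spindle, without backing it off or going on past that slot. Then push the thin tabbed locking pin in from the keypad side, through slot and hole, until its tab meets the nut, and let go. Feel for the hole and never force the pin, and leave the other things where they lie.

Things in the scene. Friction and masses are not known exactly. Their poses are not given: they have to be found in the camera images.
- machine: white bench abrasion tester, fixed. Origin on the vertical spindle axis at bench level, z up; x points from the keypad side (120 mm from the axis, towards the robot) to the rear. Housing 280 x 230 mm, 86 mm high; from 92 mm behind the axis a rear housing 131 mm high carries two load arms folded back (up to 180 mm high)
- seat (a point): point on the spindle axis on top of the washer, 120 mm above the bench, where the nut sits; axes as machine. Below it: washer 56 mm across, 2 mm thick; steel clamp plate 66 mm across, top at 118 mm; cream specimen disc 100 mm across, top at 113 mm; turntable 132 mm across, top at 105 mm
- cross (a point): point on the spindle axis, 144 mm above the bench: middle of the cross hole (7.6 mm wide, 8 mm high, sharp edges) in the steel stud, 30 mm thick, top at 154 mm. Axes are those of machine, NOT the hole's: the braked spindle is parked with the hole up to 0.30 rad either side of x. The hole is not measured and hides behind the nut; feel for it with the pin's tip
- nut (a joint): angle of the dark castle nut against the housing (not the hole), rad, growing clockwise from above (tightening); starts at -0.62 to -0.48. At 0 a pair of its slots lies along x of machine. This pair is the next to line up: then the value equals the hole's clockwise angle from x, -0.30 to 0.30. Even friction 0.08 N m; stays where left. Turn it by its flats; a pin in a slot also carries it round
- nut_top (a point): point on the spindle axis at the nut's top, 149 mm above the bench, turning with the nut; x along a pair of slots. Nut: hexagon 46 mm across flats, 120 to 137 mm above the bench; above it a round crown 41 mm across, 137 to 149 mm, with six slots 7.6 mm wide, open to top and outside, 60 degrees apart, each over the middle of a flat
- pin: the locking pin, steel, 70 g: round shaft 6.4 mm thick, flat end with edges broken 0.6 mm, on a flat tab 30 (x) x 22 (y) x 12 mm (z). Lies flat on the mat, either broad face may be up in use. Origin under the middle of the tab; the shaft runs along +x, 6 mm above the origin, from x = 15 to the tip at 62 mm. Fully home, the tab's face (x = 15) meets the nut's crown and the tip stands 7 mm out beyond it
- pin_mid (a point): point on the pin's centre line 20 mm from the tab's face, x = 35, z = 6 mm in the pin's frame; lies on the spindle axis when the pin is fully home
- mat: dark parts mat 280 x 240 mm, 3 mm thick, fixed on the bench; origin under its middle
- thick_pin: bystander: a bigger steel pin on the mat, 10 mm thick shaft 60 mm long on a flat tab 36 x 30 x 14 mm, too thick for the hole; origin under the middle of the tab
- spare_nut: bystander: plain hexagon nut 37 mm over corners, 14 mm high, lying on the mat; origin under its middle
- wrench: bystander: open-ended wrench about 190 mm long lying on the bench
- brush: bystander: cleaning brush about 170 mm long lying on the bench
- wheel: bystander: grey abrasive wheel, ring 52 mm across, 13 mm high, lying flat
- disc: bystander: cream specimen disc 100 mm across, 8 mm thick, lying flat
- weight: bystander: brass load weight 44 mm across, 56 mm high, with a knob on top

How it is judged (in metres and radians):
On the way, in this order (a step that is already met when the one before it is completed fails the run):
1. the nut has been turned on clockwise towards the hole (joint nut above -0.40) (value of joint nut above -0.4 rad), for 0.1 s.
2. the pin is home through slot and cross hole (its middle within 5 mm of the spindle axis at hole height) (distance between pin_mid and cross below 0.005 m), for 0.2 s.
At the end, for the whole second after the job is handed in: the nut stands at the next slot (joint nut between -0.40 and 0.40) and the thin pin rests, released and still, through slot and cross hole with its tab on the keypad side and its middle within 5 mm of the spindle axis at the height of the hole (distance between pin_mid and cross below 0.005 m and value of joint nut between -0.4 and 0.4 rad and angle between the x axis of pin and the x axis of machine, either way round below 0.5 rad and x of pin in the frame of machine below 0 m and linear speed of pin below 0.02 m/s and angular speed of pin below 0.2 rad/s); the robot touches nothing.
It fails at once if the pin was forced: more than 20 N between the pin and the machine, nut or spindle (contact force between pin and machine above 20 N).
It fails at once if the nut was backed off (joint nut below -0.75) (value of joint nut below -0.75 rad).
It fails at once if the nut was turned on past the next slot (joint nut above 0.50) (value of joint nut above 0.5 rad).
It fails at once if another thing was moved by more than 30 mm (distance of any of thick_pin, spare_nut, wrench, brush, wheel, disc, weight from where it was at the start of the episode above 0.03 m).
It also fails if it takes over 72 s, if anything falls off the work surface, if the arm or the gripper's body presses on something with over 40 N, if the wrist force passes 120 N, or if a joint passes its speed limit or range.

## Working session

There is one attempt and no reset: what is moved stays moved. The work goes in short steps, Python scripts to look and compute and a tool call to move; the robot and the scene stay as the last step left them, time stands still between calls to the robot, and variables do not carry over. Pictures are saved under pics/ and viewed, at most 10 in all, crops included, and the job is handed in when it is done.

Besides the shell and the picture viewer there is one more tool, called after ">>>" as name([rows], argument=value, ...), one row to a line, values as JSON. step_arm: Moves the arm, as the interface text tells. Its arguments: {"type":"object","properties":{"motion":{"type":"array","items":{"type":"object","properties":{"claw":{"type":"number"},"delta_pos":{"type":"array","items":{"type":"number"}},"turn":{"type":"number"}}}},"force":{"type":"number"}},"required":["motion"]}

```bash
ls; mkdir -p pics; cat > h.py <<'E'
from rig import *
import numpy as np, cv2
def f_of(F): return F["img"].shape[0]/2/np.tan(np.radians(F["vertical_fov"])/2)
def ray(F,u,v):
    f=f_of(F);R=np.array(F["R"]);t=np.array(F["t"])
    return -R.T@t, R.T@np.array([(u-F["cx"])/f,(v-F["cy"])/f,1.])
def onz(F,u,v,z):
    o,d=ray(F,u,v); return o+d*(z-o[2])/d[2]
def proj(F,X):
    c=np.array(F["R"])@np.array(X,float)+np.array(F["t"]);f=f_of(F)
    return np.array([F["cx"]+f*c[0]/c[2],F["cy"]+f*c[1]/c[2]])
E
python3 - <<'E'
from h import *
import pickle
s=sense();print(s)
D={}
for n in("top","side","wrist"):
    F=grab_frame(n);D[n]=F
    print(n,F["vertical_fov"],F["cx"],F["cy"],ray(F,F["cx"],F["cy"]))
pickle.dump(D,open("f0.pkl","wb"))
a=cv2.cvtColor(D["top"]["img"],4)
cv2.imwrite("pics/top0.png",cv2.resize(a,(800,600),interpolation=cv2.INTER_CUBIC))
cv2.imwrite("pics/side0.png",cv2.resize(cv2.cvtColor(D["side"]["img"],4),(800,600),interpolation=cv2.INTER_CUBIC))
E
```

```text
pics
{'clock': 0.0, 'qpos': array([ 1.23362920e+00,  3.53647117e-01,  1.63415832e+00, -8.82801223e-06,
        1.15522197e+00, -2.40652327e-03]), 'qvel': array([ 0.00121588, -0.00010423,  0.00046921,  0.00074598, -0.00127164,
       -0.00012935]), 'joint_efforts': array([-2.28867470e-04, -6.05250192e+01, -3.42062831e+01, -1.34367338e-04,
        9.59413679e-03,  1.82799960e-05]), 'eef_pos': array([205.18484516, 589.84418569, 238.55198372]), 'tcp_rot': array([-3.14015789e+00,  4.61871582e-06,  2.80683563e+00]), 'contact_force': array([ 0.14803062, -0.1320774 ,  0.86793936]), 'wrist_torque': array([ 0.02767361,  0.01322123, -0.0209353 ]), 'grasp_force': 0.0, 'opening': 1.0000411808335956}
top 57.50629445547904 253.46299379056376 193.15537219593153 (array([ 282.40386411,    9.08814297, 1167.89414464]), array([ 0.17066264, -0.01316221, -0.9852416 ]))
side 55.63042408659394 254.74941343400346 193.20364898700365 (array([406.48486411, 822.89022725, 833.53280886]), array([ 0.03840989, -0.75143282, -0.65869067]))
wrist 70.90976543053128 255.8396177703297 197.91910002635717 (array([129.8652076 , 615.49769541, 374.38761368]), array([ 0.29375942, -0.10364159, -0.95024409]))
```

View pics/top0.png

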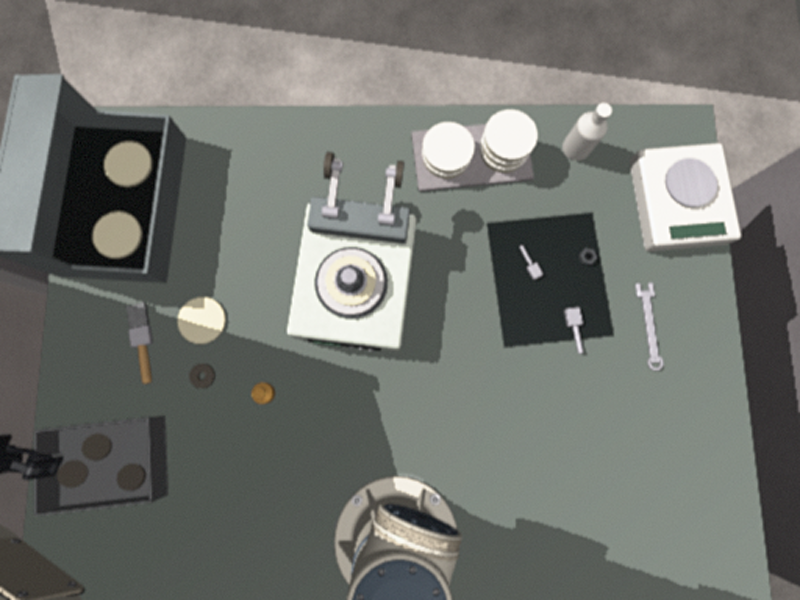

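View pics/side0.png

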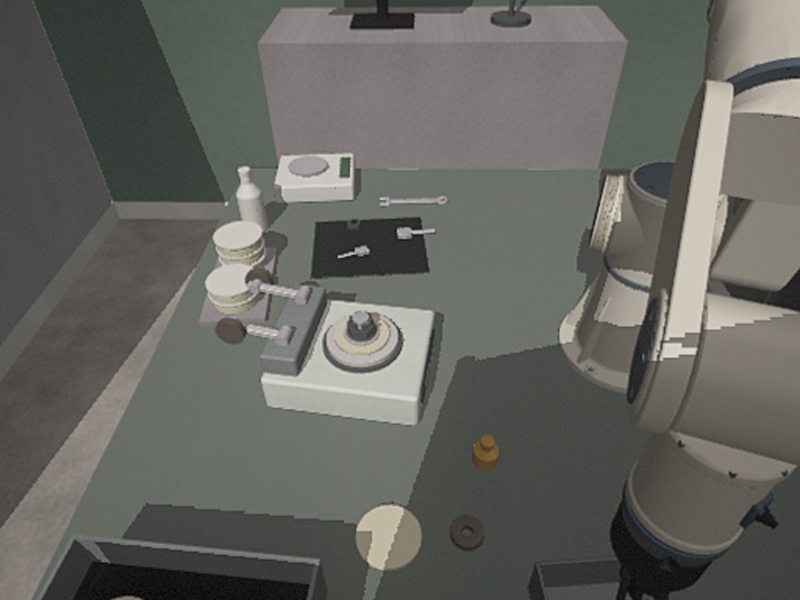

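The top view shows the machine axis near (350,280) of 800, the thin pin with its tab at (534,271) and tip at (522,245), and the thick pin with its tab at (573,316). In the side view the nut is at about (362,325).

```bash
python3 - <<'E'
from h import *
import pickle
D=pickle.load(open("f0.pkl","rb"));F=D["top"];I=F["img"];h=cv2.cvtColor(I,cv2.COLOR_RGB2HSV)
s=512/800
# housing top: white
def blob(m,u,v):
    n,L,S,C=cv2.connectedComponentsWithStats(m.astype(np.uint8));l=L[int(v*s),int(u*s)];return (L==l),S[l]
w=(h[...,2]>165)
m,S=blob(w,310,310);print("house",S)
m=m.astype(np.uint8);cs,_=cv2.findContours(m,0,2);c=max(cs,key=cv2.contourArea)
hull=cv2.convexHull(c)[:,0]
poly=cv2.approxPolyDP(cv2.convexHull(c),4,True)[:,0];
for p in poly: print(p,onz(F,*p,86).round(1))
# left edge & right edge & front edge line fits
P=np.array([onz(F,*p,86)[:2] for p in c[:,0]])
np.save("P.npy",P)
# rings: ellipse of turntable/specimen: cream mask
g=cv2.resize(cv2.cvtColor(I[125:230,180:270],4),(720,840),interpolation=cv2.INTER_CUBIC)[:, :]
cv2.imwrite("pics/c1.png",cv2.resize(g,(510,595)))
# pins
for n,(u,v) in dict(thin=(534,271),thick=(573,316)).items():
    m,S=blob(h[...,2]>90,u,v);ys,xs=np.nonzero(m)
    Q=np.array([onz(F,x,y,10)[:2] for x,y in zip(xs,ys)])
    mu=Q.mean(0);w_,V=np.linalg.eigh(np.cov((Q-mu).T));a=V[:,1];pr=(Q-mu)@a;
    if (pr**3).mean()<0:a=-a;pr=-pr
    print(n,S,mu.round(1),"dir to tip",a.round(3),np.arctan2(a[1],a[0]).round(3),pr.min().round(1),pr.max().round(1))
E
```

```text
house [ 183  130   82   93 4159]
[197 130] [678.8 174.8  86. ]
[264 138] [650.1 -41.4  86. ]
[254 222] [379.2  -6.   86. ]
[183 212] [412.5 213.9  86. ]
thin [332 157  15  22 117] [ 563.3 -301.1] dir to tip [0.896 0.445] 0.461 -30.7 47.6
thick [     0      0    512    384 122160] [ 624.9 -177.6] dir to tip [0.535 0.845] 1.006 -921.7 1240.4
```

View pics/c1.png

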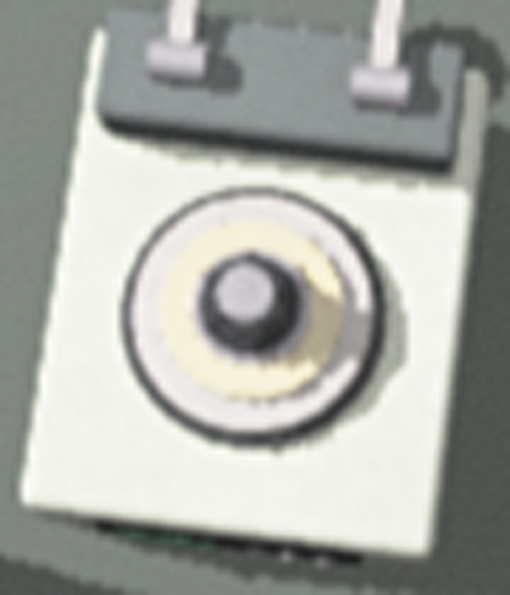

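The crop shows the housing, turntable ring and stud cleanly, with the stud top at crop pixel (247,290). The housing edges give a machine yaw of about -0.148. I'll write a row planner next and head over the nut.

```bash
cat >> h.py <<'E'
def tool(yaw): return np.array([np.cos(yaw),np.sin(yaw)]),np.array([np.sin(yaw),-np.cos(yaw)])
def plan(xyz,yaw,n=None,pose=None):
    """print rows from the measured pose to xyz,yaw"""
    if pose is None:
        s=sense();p=np.array(s["eef_pos"]);y=s["tcp_rot"][2]
    else: p,y=np.array(pose[:3],float),pose[3]
    dy=(yaw-y+np.pi)%(2*np.pi)-np.pi;d=np.array(xyz,float)-p
    n=n or int(max(np.ceil(np.linalg.norm(d)/40),np.ceil(abs(dy)/.12),1))
    k=0
    for i in range(n):
        a,b=tool(y);st=d/n
        r=[round(float(v),1) for v in(a@st[:2],b@st[:2],-st[2])];t=round(-dy/n,4)
        print('{"delta_pos":%s,"turn":%s},'%(r,t),end="\n" if i%8==7 else "");y-=t
    print()
E
python3 - <<'E'
from h import *
import pickle
D=pickle.load(open("f0.pkl","rb"));F=D["top"]
print(onz(F,225,180.6,103),onz(F,223.6,176.2,154),onz(F,180+253/5.667,125+310/5.667,113))
plan((516,86,232),0.926)
E
```

```text
[507.2628181   82.79586582 103.        ] [509.8456731   83.44303599 154.        ] [507.98142994  83.20391048 113.        ]
{"delta_pos":[-28.7, -23.4, 0.4],"turn":0.1175},{"delta_pos":[-31.2, -19.8, 0.4],"turn":0.1175},{"delta_pos":[-33.3, -16.0, 0.4],"turn":0.1175},{"delta_pos":[-35.0, -12.0, 0.4],"turn":0.1175},{"delta_pos":[-36.2, -7.8, 0.4],"turn":0.1175},{"delta_pos":[-36.8, -3.5, 0.4],"turn":0.1175},{"delta_pos":[-37.0, 0.8, 0.4],"turn":0.1175},{"delta_pos":[-36.6, 5.1, 0.4],"turn":0.1175},
{"delta_pos":[-35.8, 9.4, 0.4],"turn":0.1175},{"delta_pos":[-34.4, 13.5, 0.4],"turn":0.1175},{"delta_pos":[-32.6, 17.5, 0.4],"turn":0.1175},{"delta_pos":[-30.3, 21.2, 0.4],"turn":0.1175},{"delta_pos":[-27.7, 24.6, 0.4],"turn":0.1175},{"delta_pos":[-24.6, 27.7, 0.4],"turn":0.1175},{"delta_pos":[-21.2, 30.3, 0.4],"turn":0.1175},{"delta_pos":[-17.5, 32.6, 0.4],"turn":0.1175},
```

>>> step_arm([
  {"claw":85,"delta_pos":[-28.7,-23.4,0.4],"turn":0.1175},
  {"claw":85,"delta_pos":[-31.2,-19.8,0.4],"turn":0.1175},
  {"claw":85,"delta_pos":[-33.3,-16.0,0.4],"turn":0.1175},
  {"claw":85,"delta_pos":[-35.0,-12.0,0.4],"turn":0.1175},
  {"claw":85,"delta_pos":[-36.2,-7.8,0.4],"turn":0.1175},
  {"claw":85,"delta_pos":[-36.8,-3.5,0.4],"turn":0.1175},
  {"claw":85,"delta_pos":[-37.0,0.8,0.4],"turn":0.1175},
  {"claw":85,"delta_pos":[-36.6,5.1,0.4],"turn":0.1175},
])

```text
clock: 0.82
eef_pos: [361.2, 336.8, 236.0]
tcp_rot: [-3.142, 0.0, 1.861]
contact_force: [0.5, -0.1, 0.1]
opening: 0.993
grasp_force: 0.0
```

>>> step_arm([
  {"claw":85,"delta_pos":[-35.8,9.4,0.4],"turn":0.1175},
  {"claw":85,"delta_pos":[-34.4,13.5,0.4],"turn":0.1175},
  {"claw":85,"delta_pos":[-32.6,17.5,0.4],"turn":0.1175},
  {"claw":85,"delta_pos":[-30.3,21.2,0.4],"turn":0.1175},
  {"claw":85,"delta_pos":[-27.7,24.6,0.4],"turn":0.1175},
  {"claw":85,"delta_pos":[-24.6,27.7,0.4],"turn":0.1175},
  {"claw":85,"delta_pos":[-21.2,28.0,0.4],"turn":0.1175},
  {"claw":85,"delta_pos":[-14,30,0.4],"turn":0.1175},
])

```text
clock: 1.48
eef_pos: [513.8, 89.6, 232.8]
tcp_rot: [-3.141, 0.0, 0.92]
contact_force: [1.3, 0.1, 0.6]
opening: 0.994
grasp_force: 0.0
```

>>> step_arm([
  {"claw":85,"delta_pos":[0,0,0],"turn":0},
  {"claw":85,"delta_pos":[0,0,0],"turn":0},
  {"claw":85,"delta_pos":[0,0,0],"turn":0},
])

```text
clock: 1.73
eef_pos: [513.0, 91.9, 232.6]
tcp_rot: [-3.141, 0.0, 0.927]
contact_force: [-0.3, 0.4, 0.2]
opening: 0.994
grasp_force: 0.0
```

```bash
python3 - <<'E'
from h import *
import pickle
F=grab_frame("wrist");pickle.dump(F,open("f1.pkl","wb"))
cv2.imwrite("pics/w1.png",cv2.resize(cv2.cvtColor(F["img"],4),(800,600),interpolation=cv2.INTER_CUBIC))
print(proj(F,(509.5,83.5,154))*800/512,sense()["eef_pos"])
E
```

```text
[402.70094379 340.11590869] [512.87381794  92.35962578 232.65770644]
```

View pics/w1.png

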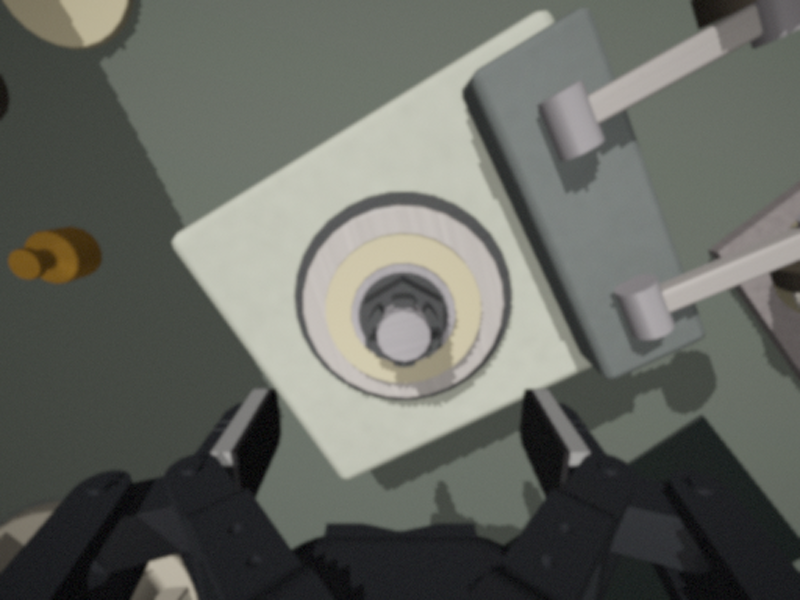

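The picture shows the stud top at (404,334), the nut around it, and the housing corners at (175,240), (550,12), (347,477) and (590,365).

```bash
python3 - <<'E'
from h import *
import pickle
F=pickle.load(open("f1.pkl","rb"));s=512/800
I=F["img"];h=cv2.cvtColor(I,cv2.COLOR_RGB2HSV)
# cream disc outline (top at 113)
m=((h[...,1]>35)&(h[...,2]>100)&(abs(h[...,0].astype(int)-25)<8)).astype(np.uint8)
m[:int(220*s)]=0;m[int(400*s):]=0;m[:,:int(300*s)]=0;m[:,int(510*s):]=0
ys,xs=np.nonzero(m)
hull=cv2.convexHull(np.c_[xs,ys].astype(np.int32))[:,0]
Q=np.array([onz(F,x,y,113)[:2] for x,y in hull])
A=np.c_[2*Q,np.ones(len(Q))];b=(Q**2).sum(1);q=np.linalg.lstsq(A,b,rcond=None)[0]
print("disc centre",q[:2].round(1),"r",np.sqrt(q[2]+q[:2]@q[:2]).round(1),len(Q))
print("stud",onz(F,404*s,334*s,154).round(1))
# housing edges by white mask
w=((h[...,2]>150)&(h[...,1]<60)).astype(np.uint8)
C=[onz(F,u*s,v*s,86)[:2] for u,v in((175,240),(550,12),(347,477),(590,365))]
e=C[1]-C[0];print("left",np.arctan2(e[1],e[0]));e=C[0]-C[2];print("front",np.arctan2(-e[0],e[1]),np.linalg.norm(e));e=C[3]-C[2];print("right",np.arctan2(e[1],e[0]))
mid=(C[0]+C[2])/2;print(mid,mid+120*np.array([np.cos(-.148),np.sin(-.148)]))
print(h[int(240*s),int(400*s)])
g=cv2.resize(cv2.cvtColor(I[160:240,220:300],4),(600,600),interpolation=cv2.INTER_CUBIC)
cv2.imwrite("pics/w1c.png",cv2.convertScaleAbs(g,alpha=1.6))
E
```

```text
disc centre [511.3  85.1] r 49.6 46
stud [512.2  86.  154. ]
left -0.13923580284441855
front -0.13228875647744756 220.23314061713376
right -0.14239670167199475
[399.71509104 100.98009047] [518.40324822  83.28485534]
[ 22  43 206]
```

View pics/w1c.png

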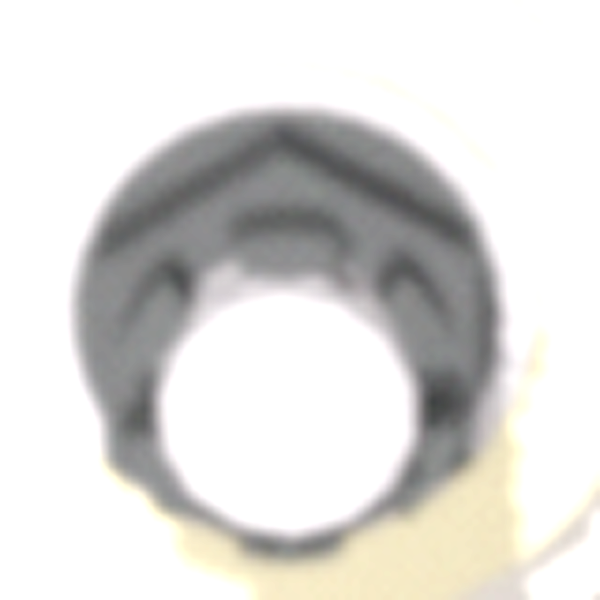

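The nut's corner lies straight up the image from the stud, so its flats already match the tool yaw of 0.927, which puts the nut at about -0.545. Next I centre on the axis, go down and close lightly.

>>> step_arm([
  {"claw":85,"delta_pos":[-6.4,3.0,0],"turn":0},
  {"claw":70,"delta_pos":[0,0,30],"turn":0},
  {"claw":62,"delta_pos":[0,0,30],"turn":0},
  {"claw":58,"delta_pos":[0,0,25],"turn":0},
  {"claw":58,"delta_pos":[0,0,16],"turn":0},
  {"claw":58,"delta_pos":[0,0,0],"turn":0},
  {"claw":58,"delta_pos":[0,0,0],"turn":0},
], force=20)

```text
clock: 2.37
eef_pos: [511.2, 85.3, 131.6]
tcp_rot: [-3.14, 0.001, 0.928]
contact_force: [0.2, 0.7, 0.7]
opening: 0.681
grasp_force: 0.0
```

>>> step_arm([
  {"claw":50,"delta_pos":[0,0,0],"turn":0},
  {"claw":48,"delta_pos":[0,0,0],"turn":0},
  {"claw":46,"delta_pos":[0,0,0],"turn":0},
  {"claw":44,"delta_pos":[0,0,0],"turn":0},
  {"claw":44,"delta_pos":[0,0,0],"turn":0},
], force=20)

```text
clock: 2.78
eef_pos: [511.3, 86.1, 133.5]
tcp_rot: [-3.14, -0.001, 0.927]
contact_force: [-6.5, 7.5, 6.4]
opening: 0.534
grasp_force: 19.7
```

>>> step_arm([
  {"claw":56,"delta_pos":[0,-0.4,-2.5],"turn":0},
  {"claw":56,"delta_pos":[0,0,0],"turn":0},
  {"claw":44,"delta_pos":[0,0,0],"turn":0},
  {"claw":44,"delta_pos":[0,0,0],"turn":0},
  {"claw":44,"delta_pos":[0,0,0],"turn":0},
  {"claw":44,"delta_pos":[0,0,0],"turn":0},
  {"claw":44,"delta_pos":[0,0,0],"turn":0},
], force=30)

```text
clock: 3.37
eef_pos: [511.2, 86.1, 135.6]
tcp_rot: [-3.14, -0.001, 0.926]
contact_force: [-7.9, 7.2, 12.9]
opening: 0.528
grasp_force: 29.3
```

>>> step_arm([
  {"claw":42,"delta_pos":[0,0,0],"turn":0.05},
  {"claw":42,"delta_pos":[0,0,0],"turn":0.05},
  {"claw":42,"delta_pos":[0,0,0],"turn":0.05},
  {"claw":42,"delta_pos":[0,0,0],"turn":0.045},
  {"claw":42,"delta_pos":[0,0,0],"turn":0},
  {"claw":42,"delta_pos":[0,0,0],"turn":0},
], force=40)

```text
clock: 3.87
eef_pos: [511.2, 86.1, 135.7]
tcp_rot: [-3.14, -0.001, 0.731]
contact_force: [-8.1, 7.5, 14.1]
opening: 0.523
grasp_force: 38.8
```

```bash
python3 -c "
from h import *
for i in range(3):
    s=sense();print(s['eef_pos'],s['tcp_rot'],s['contact_force'],s['wrist_torque'],s['opening']);grab_frame('wrist')
"
```

```text
[511.24053951  86.06970089 135.67236593] [-3.13978369e+00 -5.29906894e-04  7.30769027e-01] [-8.13919207  7.4779368  14.08707039] [ 1.07661206  1.35350859 -0.11270763] 0.5229806604865154
[511.2728343   86.03697482 135.68275126] [-3.13983755e+00 -5.75102959e-04  7.30964435e-01] [-8.73049115  6.77718253 14.32556524] [ 1.06424913  1.37110659 -0.06839723] 0.5235363527586
[511.25855281  86.03594609 135.67568081] [-3.13979042e+00 -5.23558885e-04  7.31002416e-01] [-8.60488472  5.82138857 14.12708905] [ 1.08100875  1.34634714 -0.09667256] 0.5286154775126554
```

>>> step_arm([
  {"claw":66,"delta_pos":[0,0,0],"turn":0},
  {"claw":66,"delta_pos":[0,0,0],"turn":0},
  {"claw":66,"delta_pos":[0,0,0],"turn":0},
  {"claw":66,"delta_pos":[0,0,0],"turn":0.12},
  {"claw":66,"delta_pos":[0,0,0],"turn":0.12},
  {"claw":66,"delta_pos":[0,0,0],"turn":0.12},
  {"claw":66,"delta_pos":[0,0,0],"turn":0.12},
  {"claw":66,"delta_pos":[0,0,0],"turn":0.12},
], force=30)

```text
clock: 4.68
eef_pos: [512.1, 84.9, 134.4]
tcp_rot: [3.141, -0.0, 0.126]
contact_force: [0.2, -0.1, 0.3]
opening: 0.772
grasp_force: 0.0
```

>>> step_arm([
  {"claw":66,"delta_pos":[0,0,0],"turn":0.12},
  {"claw":66,"delta_pos":[0,0,0],"turn":0.12},
  {"claw":66,"delta_pos":[0,0,0],"turn":0.12},
  {"claw":66,"delta_pos":[0,0,0],"turn":0.087},
  {"claw":66,"delta_pos":[0,0,0],"turn":0},
  {"claw":66,"delta_pos":[0,0,0],"turn":0},
])

```text
clock: 5.18
eef_pos: [511.9, 85.0, 134.4]
tcp_rot: [3.142, -0.0, -0.312]
contact_force: [0.4, 0.3, -0.6]
opening: 0.774
grasp_force: 0.0
```

>>> step_arm([
  {"claw":44,"delta_pos":[0,0,0],"turn":0},
  {"claw":44,"delta_pos":[0,0,0],"turn":0},
  {"claw":44,"delta_pos":[0,0,0],"turn":0},
  {"claw":44,"delta_pos":[0,0,0],"turn":0},
  {"claw":44,"delta_pos":[0,0,0],"turn":0},
  {"claw":44,"delta_pos":[0,0,0],"turn":0},
  {"claw":44,"delta_pos":[0,0,0],"turn":0},
], force=20)

```text
clock: 5.77
eef_pos: [512.2, 85.7, 134.7]
tcp_rot: [-3.14, -0.001, -0.314]
contact_force: [0.3, 4.6, 2.6]
opening: 0.527
grasp_force: 21.2
```

```bash
python3 -c "
from h import *
for i in range(3):
    s=sense();print(s['eef_pos'],s['tcp_rot'],s['contact_force'],s['wrist_torque'],s['opening']);grab_frame('wrist')
"
```

```text
[512.23869924  85.73806669 134.6709164 ] [-3.14030739e+00 -6.62388020e-04 -3.14368630e-01] [0.31997305 4.56922547 2.5954759 ] [1.02115326 0.00530102 0.07346414] 0.5274228502943699
[512.26776187  85.77437523 134.69685566] [-3.14028641e+00 -7.00893101e-04 -3.14285672e-01] [-0.56036182  6.0392777   2.12667087] [ 1.01245957 -0.07750421  0.05247748] 0.5312432627191397
[512.26249803  85.76636302 134.69461422] [-3.14028050e+00 -6.96196433e-04 -3.14325747e-01] [-0.15466363  4.97800866  2.32104202] [ 1.0036362  -0.06799752  0.07282654] 0.5330825476340006
```

```bash
python3 -c "
from h import *
plan((549,-308,170),0.461,pose=(512,85.5,214.5,-.314))
"
```

```text
{"delta_pos":[15.7, 36.3, 4.5],"turn":-0.0775},{"delta_pos":[12.8, 37.4, 4.5],"turn":-0.0775},{"delta_pos":[9.9, 38.3, 4.5],"turn":-0.0775},{"delta_pos":[6.9, 38.9, 4.5],"turn":-0.0775},{"delta_pos":[3.9, 39.3, 4.5],"turn":-0.0775},{"delta_pos":[0.8, 39.5, 4.5],"turn":-0.0775},{"delta_pos":[-2.3, 39.5, 4.5],"turn":-0.0775},{"delta_pos":[-5.3, 39.2, 4.5],"turn":-0.0775},
{"delta_pos":[-8.3, 38.6, 4.5],"turn":-0.0775},{"delta_pos":[-11.3, 37.9, 4.5],"turn":-0.0775},
```

>>> step_arm([
  {"claw":66,"delta_pos":[0,0,0],"turn":0},
  {"claw":66,"delta_pos":[0,0,0],"turn":0},
  {"claw":66,"delta_pos":[0,0,0],"turn":0},
  {"claw":66,"delta_pos":[0,0,-40],"turn":0},
  {"claw":50,"delta_pos":[0,0,-40],"turn":0},
], force=30)

```text
clock: 6.33
eef_pos: [509.8, 84.5, 213.2]
tcp_rot: [3.138, 0.005, -0.315]
contact_force: [2.3, 0.5, 0.7]
opening: 0.649
grasp_force: 0.0
```

>>> step_arm([
  {"claw":50,"delta_pos":[15.7,36.3,4.5],"turn":-0.0775},
  {"claw":50,"delta_pos":[12.8,37.4,4.5],"turn":-0.0775},
  {"claw":50,"delta_pos":[9.9,38.3,4.5],"turn":-0.0775},
  {"claw":50,"delta_pos":[6.9,38.9,4.5],"turn":-0.0775},
  {"claw":50,"delta_pos":[3.9,39.3,4.5],"turn":-0.0775},
  {"claw":50,"delta_pos":[0.8,39.5,4.5],"turn":-0.0775},
  {"claw":50,"delta_pos":[-2.3,39.5,4.5],"turn":-0.0775},
  {"claw":50,"delta_pos":[-5.3,39.2,4.5],"turn":-0.0775},
])

```text
clock: 7.0
eef_pos: [540.6, -232.0, 178.1]
tcp_rot: [3.142, 0.0, 0.309]
contact_force: [1.6, 0.7, 1.0]
opening: 0.585
grasp_force: 0.0
```

>>> step_arm([
  {"claw":50,"delta_pos":[-8.3,38.6,4.5],"turn":-0.0775},
  {"claw":50,"delta_pos":[-11.3,37.9,4.5],"turn":-0.0775},
  {"claw":50,"delta_pos":[0,0,0],"turn":0},
  {"claw":50,"delta_pos":[0,0,0],"turn":0},
  {"claw":50,"delta_pos":[0,0,0],"turn":0},
])

```text
clock: 7.42
eef_pos: [547.7, -308.5, 168.9]
tcp_rot: [-3.14, 0.001, 0.458]
contact_force: [-0.9, 0.3, 0.9]
opening: 0.588
grasp_force: 0.0
```

```bash
python3 - <<'E'
from h import *
import pickle
F=grab_frame("wrist");pickle.dump(F,open("f2.pkl","wb"))
cv2.imwrite("pics/w2.png",cv2.resize(cv2.cvtColor(F["img"],4),(800,600),interpolation=cv2.INTER_CUBIC))
s=sense();print(s["eef_pos"],s["tcp_rot"],proj(F,(549,-308,15))*800/512)
E
```

```text
[ 547.95215848 -307.78716666  169.13506827] [-3.14067642e+00  4.84573053e-04  4.59278034e-01] [398.98949586 286.83474641]
```

View pics/w2.png

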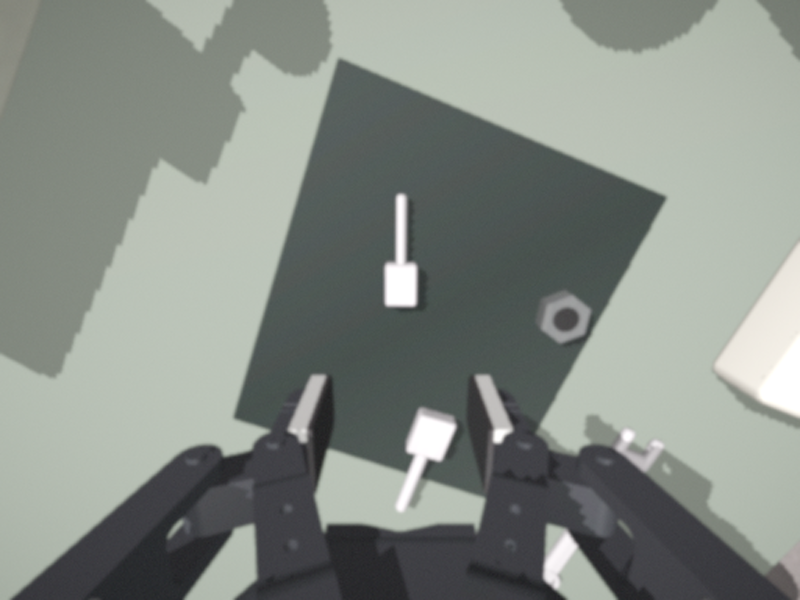

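The thin pin's tab centre is at about (401,285), with the tip at (401,195) pointing up. The thick pin is at (432,435), clear of the grasp.

```bash
python3 - <<'E'
from h import *
import pickle
F=pickle.load(open("f2.pkl","rb"));s=512/800
h=cv2.cvtColor(F["img"],cv2.COLOR_RGB2HSV)
n,L,S,C=cv2.connectedComponentsWithStats((h[...,2]>150).astype(np.uint8))
m=(L==L[int(285*s),int(401*s)]);ys,xs=np.nonzero(m);print(S[L[int(285*s),int(401*s)]])
tab=ys>268*s
T=np.array([onz(F,x,y,15)[:2] for x,y in zip(xs[tab],ys[tab])])
sh=ys<258*s
Q=np.array([onz(F,x,y,11)[:2] for x,y in zip(xs[sh],ys[sh])])
r=cv2.minAreaRect(T.astype(np.float32)*10);print("tab",np.array(r[0])/10,np.array(r[1])/10,r[2])
v=cv2.fitLine(Q.astype(np.float32),cv2.DIST_L2,0,.01,.01).ravel();d=v[:2]*np.sign(v[0])
print("shaft yaw",np.arctan2(d[1],d[0]),"lateral of tab centre off shaft line",(np.array(r[0])/10-v[2:])@np.array([-d[1],d[0]]))
tip=max((Q-v[2:])@d);tipP=v[2:]+d*tip;o=tipP-62*d;print("origin from tip",o,tipP)
yaw=np.arctan2(d[1],d[0]);g=(np.array(r[0])/10+o)/2-3*d;print(g)
plan((*g,60),yaw);plan((*g,15),yaw,pose=(*g,60,yaw))
E
```

```text
[246 124  21  72 887]
tab [ 549.23041992 -308.68618164] [26.44673157 22.5072113 ] 26.29225730895996
shaft yaw 0.45739824 lateral of tab centre off shaft line -0.04916643671676724
origin from tip [ 550.84810651 -307.83513767] [ 606.47478497 -280.45498973]
[ 547.34764954 -309.58550544]
{"delta_pos":[-0.4, 0.4, 36.4],"turn":0.0006},{"delta_pos":[-0.4, 0.4, 36.4],"turn":0.0006},{"delta_pos":[-0.4, 0.4, 36.4],"turn":0.0006},
{"delta_pos":[0.0, 0.0, 22.5],"turn":-0.0},{"delta_pos":[0.0, 0.0, 22.5],"turn":-0.0},
```

>>> step_arm([
  {"claw":40,"delta_pos":[-0.4,1.2,36],"turn":0},
  {"claw":40,"delta_pos":[0,0,36],"turn":0},
  {"claw":36,"delta_pos":[0,0,36],"turn":0},
  {"claw":36,"delta_pos":[0,0,30],"turn":0},
  {"claw":36,"delta_pos":[0,0,15.5],"turn":0},
  {"claw":36,"delta_pos":[0,0,0],"turn":0},
  {"claw":36,"delta_pos":[0,0,0],"turn":0},
])

```text
clock: 8.05
eef_pos: [548.4, -308.4, 15.7]
tcp_rot: [-3.14, 0.001, 0.461]
contact_force: [0.3, -0.0, 0.5]
opening: 0.422
grasp_force: 0.0
```

>>> step_arm([
  {"claw":30,"delta_pos":[0,0,0],"turn":0},
  {"claw":26,"delta_pos":[0,0,0],"turn":0},
  {"claw":24,"delta_pos":[0,0,0],"turn":0},
  {"claw":22,"delta_pos":[0,0,0],"turn":0},
  {"claw":20,"delta_pos":[0,0,0],"turn":0},
  {"claw":20,"delta_pos":[0,0,0],"turn":0},
], force=30)

```text
clock: 8.55
eef_pos: [549.2, -310.0, 17.3]
tcp_rot: [3.14, -0.001, 0.46]
contact_force: [-1.1, 1.8, 7.6]
opening: 0.245
grasp_force: 29.3
```

>>> step_arm([
  {"claw":15,"delta_pos":[0,0,-1.5],"turn":0},
  {"claw":15,"delta_pos":[0,0,0],"turn":0},
  {"claw":15,"delta_pos":[0,0,0],"turn":0},
  {"claw":15,"delta_pos":[0,0,0],"turn":0},
], force=70)

```text
clock: 8.88
eef_pos: [548.6, -309.9, 17.6]
tcp_rot: [3.141, -0.0, 0.46]
contact_force: [-0.3, 0.2, 4.0]
opening: 0.225
grasp_force: 69.0
```

```bash
python3 -c "
from h import *
for i in range(3):
    s=sense();print(s['eef_pos'],s['tcp_rot'],s['contact_force'],s['wrist_torque'],s['opening']);grab_frame('wrist')
"
```

```text
[ 548.58644431 -309.87503342   17.60781956] [ 3.14132320e+00 -1.11934728e-04  4.59716232e-01] [-0.31505143  0.1990929   4.0432043 ] [-0.00574639  0.06616194 -0.01573994] 0.22506560404578937
[ 548.60065981 -309.86301641   17.60661222] [ 3.14135105e+00 -5.37393077e-05  4.59804412e-01] [-1.11552044 -0.67725543  4.39330264] [0.0010151  0.12266314 0.01240965] 0.22615389001290806
[ 548.57117791 -309.85802947   17.59882163] [ 3.14140999e+00 -2.32651935e-05  4.59768170e-01] [-1.50429259  0.5826705   2.67770044] [ 0.05788223  0.20245337 -0.0518441 ] 0.2277614747007163
```

```bash
python3 -c "
from h import *
u=np.array([np.cos(.209),np.sin(.209)]);g=np.array([511.28,86.07])-107*u;print(g)
plan((*g,205),.209,pose=(548.6,-309.9,133,.4598))
"
```

```text
[406.60843924  63.86945116]
{"delta_pos":[3.5, -36.2, -6.5],"turn":0.0228},{"delta_pos":[2.7, -36.2, -6.5],"turn":0.0228},{"delta_pos":[1.9, -36.3, -6.5],"turn":0.0228},{"delta_pos":[1.0, -36.3, -6.5],"turn":0.0228},{"delta_pos":[0.2, -36.3, -6.5],"turn":0.0228},{"delta_pos":[-0.6, -36.3, -6.5],"turn":0.0228},{"delta_pos":[-1.5, -36.3, -6.5],"turn":0.0228},{"delta_pos":[-2.3, -36.3, -6.5],"turn":0.0228},
{"delta_pos":[-3.1, -36.2, -6.5],"turn":0.0228},{"delta_pos":[-3.9, -36.1, -6.5],"turn":0.0228},{"delta_pos":[-4.8, -36.0, -6.5],"turn":0.0228},
```

>>> step_arm([
  {"claw":15,"delta_pos":[0,0,-5],"turn":0},
  {"claw":15,"delta_pos":[0,0,-30],"turn":0},
  {"claw":15,"delta_pos":[0,0,-40],"turn":0},
  {"claw":15,"delta_pos":[0,0,-40],"turn":0},
])

```text
clock: 9.37
eef_pos: [547.5, -309.1, 132.6]
tcp_rot: [-3.139, 0.002, 0.46]
contact_force: [1.0, -1.5, -1.1]
opening: 0.224
grasp_force: 68.7
```

>>> step_arm([
  {"claw":15,"delta_pos":[3.5,-36.2,-6.5],"turn":0.0228},
  {"claw":15,"delta_pos":[2.7,-36.2,-6.5],"turn":0.0228},
  {"claw":15,"delta_pos":[1.9,-36.3,-6.5],"turn":0.0228},
  {"claw":15,"delta_pos":[1.0,-36.3,-6.5],"turn":0.0228},
  {"claw":15,"delta_pos":[0.2,-36.3,-6.5],"turn":0.0228},
  {"claw":15,"delta_pos":[-0.6,-36.3,-6.5],"turn":0.0228},
  {"claw":15,"delta_pos":[-1.5,-36.3,-6.5],"turn":0.0228},
  {"claw":15,"delta_pos":[-2.3,-36.3,-6.5],"turn":0.0228},
])

```text
clock: 10.03
eef_pos: [444.2, -36.7, 184.8]
tcp_rot: [-3.142, -0.0, 0.276]
contact_force: [0.9, 0.2, -1.2]
opening: 0.229
grasp_force: 68.8
```

>>> step_arm([
  {"claw":15,"delta_pos":[-3.1,-36.2,-6.5],"turn":0.0228},
  {"claw":15,"delta_pos":[-3.9,-36.1,-6.5],"turn":0.0228},
  {"claw":15,"delta_pos":[-4.8,-36.0,-6.5],"turn":0.0228},
  {"claw":15,"delta_pos":[0,0,0],"turn":0},
  {"claw":15,"delta_pos":[0,0,0],"turn":0},
  {"claw":15,"delta_pos":[0,0,0],"turn":0},
  {"claw":15,"delta_pos":[0,0,0],"turn":0},
])

```text
clock: 10.62
eef_pos: [406.8, 63.1, 203.8]
tcp_rot: [3.141, 0.0, 0.208]
contact_force: [1.1, -0.9, -0.4]
opening: 0.225
grasp_force: 68.8
```

```bash
python3 - <<'E'
from h import *
import pickle
F=grab_frame("wrist");pickle.dump(F,open("f3.pkl","wb"))
s=sense();p=s["eef_pos"];yaw=s["tcp_rot"][2];print(p,s["tcp_rot"],s["contact_force"],s["wrist_torque"])
a,b=tool(yaw)
for X in((*(p[:2]+64.9*a),p[2]-8.6),(511.28,86.07,154)): print(proj(F,X))
h=F["img"][150:384,150:360]
cv2.imwrite("pics/w3.png",cv2.resize(cv2.cvtColor(h,4),None,fx=2.5,fy=2.5,interpolation=cv2.INTER_CUBIC))
u=np.array([np.cos(.209),np.sin(.209)]);g=np.array([511.28,86.07])-103*u
plan((*g,152.6),.209)
E
```

```text
[406.82325213  62.8990841  203.68826402] [3.14139265e+00 4.10717679e-04 2.07769097e-01] [ 0.45485193 -0.34228604 -0.90610395] [ 0.01350543 -0.00106443  0.01456316]
[254.57213911 139.59954363]
[253.00367742  63.74770904]
{"delta_pos":[2.0, -0.5, 25.5],"turn":-0.0006},{"delta_pos":[2.0, -0.5, 25.5],"turn":-0.0006},
```

View pics/w3.png

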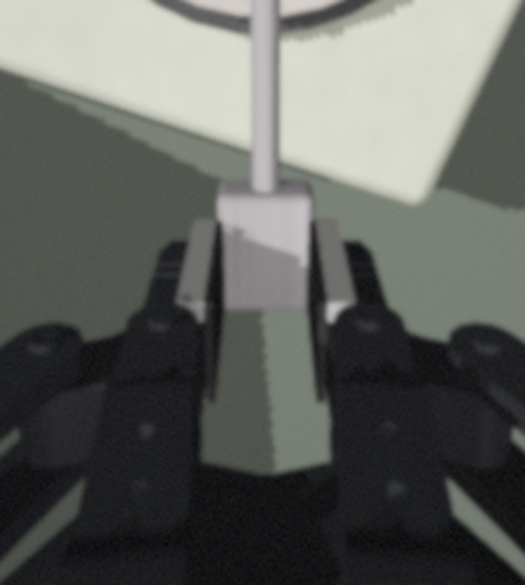

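The pin sits square between the pads and the shaft runs along tool x. I go down to hole height ahead of the slot.

>>> step_arm([
  {"claw":15,"delta_pos":[2,-0.5,25.5],"turn":0},
  {"claw":15,"delta_pos":[2,-0.5,25.5],"turn":0},
  {"claw":15,"delta_pos":[0,0,0],"turn":0},
  {"claw":15,"delta_pos":[0,0,0],"turn":0},
  {"claw":15,"delta_pos":[0,0,0],"turn":0},
])

```text
clock: 11.08
eef_pos: [410.7, 65.1, 153.5]
tcp_rot: [3.142, 0.0, 0.208]
contact_force: [0.2, 0.5, -0.3]
opening: 0.225
grasp_force: 68.8
```

```bash
cat >> h.py <<'E'
AX=np.array([511.28,86.07])
def rep(L=64.9):
    P=[];Y=[];C=[]
    for i in range(2):
        s=sense();P.append(s["eef_pos"]);Y.append(s["tcp_rot"]);C.append(s["contact_force"]);grab_frame("wrist")
    p=np.mean(P,0);r=np.mean(Y,0);yaw=r[2];a,b=tool(yaw);d=p[:2]-AX;c=np.mean(C,0)
    print("t %.2f z %.2f yaw %.4f pitch %.4f | tip r %.2f lateral(tool y) %.2f | F x %.1f y %.1f z %.1f opening %.3f"%(s["clock"],p[2],yaw,r[1],-(d@a)-L,d@b,c[:2]@a,c[:2]@b,c[2],s["opening"]))
E
python3 -c "
from h import *
rep()"
```

```text
t 11.13 z 153.69 yaw 0.2079 pitch -0.0004 | tip r 37.63 lateral(tool y) -0.26 | F x 0.1 y 0.2 z -0.5 opening 0.229
```

>>> step_arm([
  {"claw":15,"delta_pos":[5,0.3,1.0],"turn":0},
  {"claw":15,"delta_pos":[5,0,0],"turn":0},
  {"claw":15,"delta_pos":[4,0,0],"turn":0},
  {"claw":15,"delta_pos":[0,0,0],"turn":0},
  {"claw":15,"delta_pos":[0,0,0],"turn":0},
])

```text
clock: 11.6
eef_pos: [424.4, 68.4, 152.0]
tcp_rot: [3.142, -0.0, 0.209]
contact_force: [0.4, 0.4, -1.8]
opening: 0.227
grasp_force: 68.8
```

```bash
python3 -c "
from h import *
rep()"
```

```text
t 11.65 z 151.95 yaw 0.2092 pitch -0.0000 | tip r 23.91 lateral(tool y) -0.72 | F x 0.5 y -0.1 z -1.1 opening 0.223
```

>>> step_arm([
  {"claw":15,"delta_pos":[0,0.7,-0.6],"turn":0},
  {"claw":15,"delta_pos":[0,0,0],"turn":0},
  {"claw":15,"delta_pos":[0,0,0],"turn":0},
])

```text
clock: 11.95
eef_pos: [424.1, 67.5, 152.5]
tcp_rot: [3.142, -0.0, 0.209]
contact_force: [0.3, -0.1, -0.5]
opening: 0.222
grasp_force: 68.8
```

```bash
python3 -c "
from h import *
rep();rep()"
```

```text
t 12.00 z 152.50 yaw 0.2090 pitch 0.0000 | tip r 24.20 lateral(tool y) 0.08 | F x 0.0 y 0.4 z -0.5 opening 0.224
t 12.10 z 152.50 yaw 0.2090 pitch -0.0000 | tip r 24.16 lateral(tool y) 0.08 | F x -0.3 y -0.7 z -1.1 opening 0.229
```

Aligned within 0.1 mm. I advance gently into the slot.

>>> step_arm([
  {"claw":15,"delta_pos":[1,0,0],"turn":0},
  {"claw":15,"delta_pos":[1,0,0],"turn":0},
  {"claw":15,"delta_pos":[1,0,0],"turn":0},
  {"claw":15,"delta_pos":[0,0,0],"turn":0},
])

```text
clock: 12.48
eef_pos: [427.5, 68.2, 152.5]
tcp_rot: [-3.142, -0.0, 0.209]
contact_force: [0.2, -0.7, -0.6]
opening: 0.226
grasp_force: 68.8
```

>>> step_arm([
  {"claw":15,"delta_pos":[0.7,0,0],"turn":0},
  {"claw":15,"delta_pos":[0.7,0,0],"turn":0},
  {"claw":15,"delta_pos":[0,0,0],"turn":0},
])

```text
clock: 12.73
eef_pos: [428.7, 68.5, 152.5]
tcp_rot: [3.142, -0.0, 0.209]
contact_force: [0.5, 0.2, -0.0]
opening: 0.224
grasp_force: 68.8
```

```bash
python3 -c "
from h import *
rep()"
```

```text
t 12.78 z 152.48 yaw 0.2090 pitch -0.0001 | tip r 19.59 lateral(tool y) 0.07 | F x 0.4 y -0.2 z -0.5 opening 0.226
```

>>> step_arm([
  {"claw":15,"delta_pos":[0.7,0,0],"turn":0},
  {"claw":15,"delta_pos":[0.7,0,0],"turn":0},
  {"claw":15,"delta_pos":[0.6,0,0],"turn":0},
  {"claw":15,"delta_pos":[0,0,0],"turn":0},
])

```text
clock: 13.17
eef_pos: [430.7, 68.9, 152.5]
tcp_rot: [3.142, -0.0, 0.209]
contact_force: [-0.6, -0.1, -0.4]
opening: 0.23
grasp_force: 68.8
```

```bash
python3 -c "
from h import *
rep()"
```

```text
t 13.22 z 152.50 yaw 0.2090 pitch -0.0001 | tip r 17.58 lateral(tool y) 0.07 | F x -0.3 y -0.3 z -0.6 opening 0.225
```

>>> step_arm([
  {"claw":15,"delta_pos":[0.5,0,0],"turn":0},
  {"claw":15,"delta_pos":[0.5,0,0],"turn":0},
  {"claw":15,"delta_pos":[0.5,0,0],"turn":0},
  {"claw":15,"delta_pos":[0,0,0],"turn":0},
])

```text
clock: 13.6
eef_pos: [432.1, 69.2, 152.5]
tcp_rot: [-3.142, -0.0, 0.209]
contact_force: [0.5, 0.5, -0.1]
opening: 0.226
grasp_force: 68.8
```

>>> step_arm([
  {"claw":15,"delta_pos":[0.3,0,0],"turn":0},
  {"claw":15,"delta_pos":[0.3,0,0],"turn":0},
  {"claw":15,"delta_pos":[0,0,0],"turn":0},
])

```text
clock: 13.85
eef_pos: [432.6, 69.3, 152.5]
tcp_rot: [-3.142, -0.0, 0.209]
contact_force: [0.2, -0.2, -0.0]
opening: 0.225
grasp_force: 68.8
```

```bash
python3 -c "
from h import *
rep()"
```

```text
t 13.90 z 152.49 yaw 0.2090 pitch -0.0001 | tip r 15.55 lateral(tool y) 0.06 | F x 0.1 y 0.1 z -0.1 opening 0.229
```

>>> step_arm([
  {"claw":15,"delta_pos":[0.4,0,0],"turn":0},
  {"claw":15,"delta_pos":[0,0,0],"turn":0},
])

```text
clock: 14.12
eef_pos: [433.0, 69.4, 152.5]
tcp_rot: [3.142, -0.0, 0.209]
contact_force: [-0.2, 0.0, -0.1]
opening: 0.227
grasp_force: 68.8
```

>>> step_arm([
  {"claw":15,"delta_pos":[0.3,0,0],"turn":0},
  {"claw":15,"delta_pos":[0,0,0],"turn":0},
])

```text
clock: 14.28
eef_pos: [433.3, 69.5, 152.5]
tcp_rot: [3.142, -0.0, 0.209]
contact_force: [-0.0, -0.2, -1.0]
opening: 0.229
grasp_force: 68.8
```

>>> step_arm([
  {"claw":15,"delta_pos":[0.2,0,0],"turn":0},
  {"claw":15,"delta_pos":[0,0,0],"turn":0},
])

```text
clock: 14.45
eef_pos: [433.4, 69.5, 152.5]
tcp_rot: [3.142, -0.0, 0.209]
contact_force: [0.5, -0.5, -1.0]
opening: 0.233
grasp_force: 68.8
```

```bash
python3 -c "
from h import *
rep()"
```

```text
t 14.50 z 152.48 yaw 0.2090 pitch 0.0000 | tip r 14.70 lateral(tool y) 0.05 | F x 0.5 y 0.1 z -1.3 opening 0.229
```

>>> step_arm([
  {"claw":15,"delta_pos":[0.3,0,0],"turn":0},
  {"claw":15,"delta_pos":[0.3,0,0],"turn":0},
])

```text
clock: 14.72
eef_pos: [433.9, 69.6, 152.5]
tcp_rot: [-3.142, 0.0, 0.209]
contact_force: [-1.5, -0.4, -0.2]
opening: 0.228
grasp_force: 68.8
```

>>> step_arm([
  {"claw":15,"delta_pos":[0.3,0,0],"turn":0},
  {"claw":15,"delta_pos":[0,0,0],"turn":0},
])

```text
clock: 14.88
eef_pos: [433.9, 69.6, 152.3]
tcp_rot: [3.142, 0.001, 0.209]
contact_force: [-1.4, -0.6, -0.2]
opening: 0.224
grasp_force: 68.9
```

>>> step_arm([
  {"claw":15,"delta_pos":[0.2,0,0],"turn":0},
  {"claw":15,"delta_pos":[0,0,0],"turn":0},
])

```text
clock: 15.05
eef_pos: [434.0, 69.6, 152.3]
tcp_rot: [-3.142, 0.001, 0.209]
contact_force: [-2.3, -0.1, -0.2]
opening: 0.224
grasp_force: 68.9
```

```bash
python3 -c "
from h import *
rep()"
```

```text
t 15.10 z 152.32 yaw 0.2090 pitch 0.0010 | tip r 14.10 lateral(tool y) 0.07 | F x -2.7 y -0.0 z -0.5 opening 0.229
```

>>> step_arm([
  {"claw":15,"delta_pos":[0.3,0,0],"turn":0},
  {"claw":15,"delta_pos":[0.02,-1.58,0],"turn":0.02},
  {"claw":15,"delta_pos":[0.02,-1.58,0],"turn":0.02},
  {"claw":15,"delta_pos":[0,0,0],"turn":0},
])

```text
clock: 15.48
eef_pos: [433.5, 72.9, 152.2]
tcp_rot: [3.141, 0.001, 0.166]
contact_force: [-4.9, -2.7, 0.3]
opening: 0.224
grasp_force: 68.9
```

>>> step_arm([
  {"claw":15,"delta_pos":[0.02,-1.58,0],"turn":0.02},
  {"claw":15,"delta_pos":[0.02,-1.58,0],"turn":0.02},
  {"claw":15,"delta_pos":[0,0,0],"turn":0},
])

```text
clock: 15.73
eef_pos: [433.0, 75.9, 152.3]
tcp_rot: [3.141, 0.001, 0.126]
contact_force: [-3.8, -2.8, 0.5]
opening: 0.223
grasp_force: 68.9
```

```bash
python3 -c "
from h import *
rep(64)"
```

```text
t 15.78 z 152.25 yaw 0.1270 pitch 0.0014 | tip r 14.90 lateral(tool y) 0.22 | F x -4.2 y 2.5 z 0.3 opening 0.228
```

>>> step_arm([
  {"claw":15,"delta_pos":[0.01,-1.34,0],"turn":0.017},
  {"claw":15,"delta_pos":[0.01,-1.34,0],"turn":0.017},
  {"claw":15,"delta_pos":[0.01,-1.34,0],"turn":0.017},
  {"claw":15,"delta_pos":[0,0,0],"turn":0},
])

```text
clock: 16.17
eef_pos: [432.6, 79.6, 152.2]
tcp_rot: [3.141, 0.001, 0.076]
contact_force: [-5.3, -6.2, -0.5]
opening: 0.223
grasp_force: 69.0
```

>>> step_arm([
  {"claw":15,"delta_pos":[0.01,-1.34,0],"turn":0.017},
  {"claw":15,"delta_pos":[0.01,-1.34,0],"turn":0.017},
  {"claw":15,"delta_pos":[0,0,0],"turn":0},
])

```text
clock: 16.42
eef_pos: [432.4, 82.2, 152.2]
tcp_rot: [3.14, 0.002, 0.042]
contact_force: [-5.8, -6.0, -0.2]
opening: 0.228
grasp_force: 69.1
```

```bash
python3 -c "
from h import *
rep(64)"
```

```text
t 16.47 z 152.20 yaw 0.0420 pitch 0.0016 | tip r 14.96 lateral(tool y) 0.62 | F x -5.5 y 5.6 z 0.1 opening 0.222
```

>>> step_arm([
  {"claw":15,"delta_pos":[0.0,-0.6,-0.4],"turn":0},
  {"claw":15,"delta_pos":[0.01,-1.34,0],"turn":0.017},
  {"claw":15,"delta_pos":[0.01,-1.34,0],"turn":0.017},
  {"claw":15,"delta_pos":[0,0,0],"turn":0},
])

```text
clock: 16.85
eef_pos: [432.3, 85.5, 152.6]
tcp_rot: [3.14, 0.002, 0.007]
contact_force: [-4.4, -6.4, -0.8]
opening: 0.23
grasp_force: 69.0
```

```bash
python3 -c "
from h import *
rep(64)"
```

```text
t 16.90 z 152.56 yaw 0.0079 pitch 0.0015 | tip r 14.98 lateral(tool y) 0.01 | F x -4.3 y 6.6 z -0.8 opening 0.226
```

>>> step_arm([
  {"claw":15,"delta_pos":[0.01,-1.34,0],"turn":0.017},
  {"claw":15,"delta_pos":[0.01,-1.34,0],"turn":0.017},
  {"claw":15,"delta_pos":[0.01,-1.34,0],"turn":0.017},
  {"claw":15,"delta_pos":[0,0,0],"turn":0},
])

```text
clock: 17.28
eef_pos: [432.4, 89.5, 152.6]
tcp_rot: [3.14, 0.002, -0.043]
contact_force: [-5.0, -4.9, -0.8]
opening: 0.23
grasp_force: 69.0
```

```bash
python3 -c "
from h import *
rep(64)"
```

```text
t 17.33 z 152.54 yaw -0.0431 pitch 0.0015 | tip r 14.99 lateral(tool y) -0.02 | F x -4.4 y 5.5 z -0.8 opening 0.228
```

>>> step_arm([
  {"claw":15,"delta_pos":[0.01,-1.34,0],"turn":0.017},
  {"claw":15,"delta_pos":[0.01,-1.34,0],"turn":0.017},
  {"claw":15,"delta_pos":[0.01,-1.34,0],"turn":0.017},
  {"claw":15,"delta_pos":[0,0,0],"turn":0},
])

```text
clock: 17.72
eef_pos: [432.7, 93.5, 152.6]
tcp_rot: [3.14, 0.001, -0.095]
contact_force: [-4.3, -5.8, -0.1]
opening: 0.224
grasp_force: 69.0
```

```bash
python3 -c "
from h import *
rep(64)"
```

```text
t 17.77 z 152.55 yaw -0.0941 pitch 0.0014 | tip r 14.97 lateral(tool y) -0.03 | F x -4.0 y 5.8 z -0.4 opening 0.224
```

>>> step_arm([
  {"claw":15,"delta_pos":[0.03,-1.34,0],"turn":0.017},
  {"claw":15,"delta_pos":[0.03,-1.34,0],"turn":0.017},
  {"claw":15,"delta_pos":[0.03,-1.34,0],"turn":0.017},
  {"claw":15,"delta_pos":[0,0,0],"turn":0},
])

```text
clock: 18.15
eef_pos: [433.1, 97.6, 152.5]
tcp_rot: [3.14, 0.001, -0.146]
contact_force: [-3.6, -5.0, 0.5]
opening: 0.225
grasp_force: 69.0
```

```bash
python3 -c "
from h import *
rep(64)"
```

```text
t 18.20 z 152.54 yaw -0.1451 pitch 0.0014 | tip r 14.97 lateral(tool y) -0.08 | F x -3.0 y 5.4 z 0.4 opening 0.231
```

>>> step_arm([
  {"claw":15,"delta_pos":[0.1,-1.34,0],"turn":0.017},
  {"claw":15,"delta_pos":[0.1,-1.34,0],"turn":0.017},
  {"claw":15,"delta_pos":[0.1,-1.34,0],"turn":0.017},
  {"claw":15,"delta_pos":[0,0,0],"turn":0},
])

```text
clock: 18.58
eef_pos: [433.9, 101.6, 152.5]
tcp_rot: [3.14, 0.002, -0.197]
contact_force: [-3.9, -4.4, -0.7]
opening: 0.227
grasp_force: 69.0
```

```bash
python3 -c "
from h import *
rep(64)"
```

```text
t 18.63 z 152.51 yaw -0.1962 pitch 0.0017 | tip r 14.89 lateral(tool y) -0.10 | F x -3.3 y 5.3 z -0.9 opening 0.224
```

>>> step_arm([
  {"claw":15,"delta_pos":[0.1,-1.32,0],"turn":0.017},
  {"claw":15,"delta_pos":[0.06,-1.32,0],"turn":0.017},
  {"claw":15,"delta_pos":[0.06,-1.32,0],"turn":0.017},
  {"claw":15,"delta_pos":[0,0,0],"turn":0},
])

```text
clock: 19.02
eef_pos: [435.0, 105.5, 152.5]
tcp_rot: [3.14, 0.002, -0.248]
contact_force: [-5.2, -3.9, 0.0]
opening: 0.228
grasp_force: 69.0
```

```bash
python3 -c "
from h import *
rep(64)"
```

```text
t 19.07 z 152.50 yaw -0.2473 pitch 0.0017 | tip r 14.74 lateral(tool y) -0.09 | F x -4.1 y 4.5 z -0.7 opening 0.224
```

>>> step_arm([
  {"claw":15,"delta_pos":[0.03,-1.32,0],"turn":0.017},
  {"claw":15,"delta_pos":[0.03,-1.32,0],"turn":0.017},
  {"claw":15,"delta_pos":[0,0,0],"turn":0},
  {"claw":15,"delta_pos":[0,0,0],"turn":0},
])

```text
clock: 19.45
eef_pos: [435.8, 108.0, 152.5]
tcp_rot: [3.14, 0.001, -0.281]
contact_force: [-4.9, -3.6, -0.2]
opening: 0.225
grasp_force: 69.0
```

```bash
python3 -c "
from h import *
rep(64)"
```

```text
t 19.50 z 152.53 yaw -0.2806 pitch 0.0014 | tip r 14.61 lateral(tool y) -0.13 | F x -3.7 y 4.7 z -0.4 opening 0.227
```

>>> step_arm([
  {"claw":15,"delta_pos":[0.03,-1.3,0],"turn":0.017},
  {"claw":15,"delta_pos":[0.03,0,0],"turn":0},
  {"claw":15,"delta_pos":[0,0,0],"turn":0},
])

```text
clock: 19.8
eef_pos: [436.3, 109.2, 152.6]
tcp_rot: [3.141, 0.001, -0.298]
contact_force: [-3.3, -3.5, -1.1]
opening: 0.229
grasp_force: 69.0
```

```bash
python3 -c "
from h import *
rep(64)"
```

```text
t 19.85 z 152.57 yaw -0.2976 pitch 0.0012 | tip r 14.46 lateral(tool y) -0.15 | F x -2.2 y 4.4 z -1.3 opening 0.225
```

>>> step_arm([
  {"claw":15,"delta_pos":[0.2,-1.2,0],"turn":0.017},
  {"claw":15,"delta_pos":[0.1,0,0],"turn":0},
  {"claw":15,"delta_pos":[0,0,0],"turn":0},
])

```text
clock: 20.15
eef_pos: [437.3, 110.4, 152.7]
tcp_rot: [3.141, 0.001, -0.314]
contact_force: [-3.5, -4.7, -1.3]
opening: 0.228
grasp_force: 68.9
```

```bash
python3 -c "
from h import *
rep(64)"
```

```text
t 20.20 z 152.71 yaw -0.3134 pitch 0.0005 | tip r 13.84 lateral(tool y) -0.35 | F x -2.6 y 5.0 z -1.2 opening 0.228
```

>>> step_arm([
  {"claw":15,"delta_pos":[0.4,0,0],"turn":0},
  {"claw":15,"delta_pos":[0.4,0,0],"turn":0},
  {"claw":15,"delta_pos":[0,0,0],"turn":0},
])

```text
clock: 20.5
eef_pos: [438.4, 110.3, 152.9]
tcp_rot: [3.142, -0.0, -0.313]
contact_force: [-4.0, -2.2, -1.0]
opening: 0.225
grasp_force: 68.9
```

```bash
python3 -c "
from h import *
rep(64)"
```

```text
t 20.55 z 152.88 yaw -0.3131 pitch -0.0000 | tip r 12.78 lateral(tool y) -0.61 | F x -2.8 y 3.7 z -1.0 opening 0.223
```

>>> step_arm([
  {"claw":15,"delta_pos":[0,0.4,0.1],"turn":0},
  {"claw":15,"delta_pos":[0.4,0,0],"turn":0},
  {"claw":15,"delta_pos":[0.6,0,0],"turn":0},
  {"claw":15,"delta_pos":[0,0,0],"turn":0},
])

```text
clock: 20.93
eef_pos: [439.6, 109.7, 152.9]
tcp_rot: [-3.141, -0.001, -0.313]
contact_force: [-2.3, -2.6, 0.2]
opening: 0.225
grasp_force: 68.9
```

```bash
python3 -c "
from h import *
rep(64)"
```

```text
t 20.98 z 152.90 yaw -0.3130 pitch -0.0006 | tip r 11.47 lateral(tool y) -0.40 | F x -1.3 y 2.3 z -0.4 opening 0.223
```

>>> step_arm([
  {"claw":15,"delta_pos":[0.6,0.2,0],"turn":0},
  {"claw":15,"delta_pos":[0.7,0,0],"turn":0},
  {"claw":15,"delta_pos":[0.7,0,0],"turn":0},
  {"claw":15,"delta_pos":[0,0,0],"turn":0},
])

```text
clock: 21.37
eef_pos: [441.4, 108.9, 152.9]
tcp_rot: [-3.141, -0.0, -0.313]
contact_force: [-3.2, -1.0, -1.0]
opening: 0.224
grasp_force: 68.9
```

```bash
python3 -c "
from h import *
rep(64)"
```

```text
t 21.42 z 152.87 yaw -0.3130 pitch -0.0005 | tip r 9.50 lateral(tool y) -0.20 | F x -2.2 y 2.1 z -1.0 opening 0.223
```

>>> step_arm([
  {"claw":15,"delta_pos":[0.8,0.2,0],"turn":0},
  {"claw":15,"delta_pos":[0.8,0,0],"turn":0},
  {"claw":15,"delta_pos":[0.8,0,0],"turn":0},
  {"claw":15,"delta_pos":[0.8,0,0],"turn":0},
  {"claw":15,"delta_pos":[0,0,0],"turn":0},
])

```text
clock: 21.88
eef_pos: [444.4, 107.7, 152.8]
tcp_rot: [-3.141, -0.0, -0.313]
contact_force: [-1.0, 0.4, -1.8]
opening: 0.229
grasp_force: 68.9
```

```bash
python3 -c "
from h import *
rep(64);print(sense()['wrist_torque'])"
```

```text
t 21.93 z 152.86 yaw -0.3130 pitch -0.0005 | tip r 6.25 lateral(tool y) 0.04 | F x -0.7 y -0.2 z -1.7 opening 0.226
[0.11008027 0.22408092 0.05749428]
```

>>> step_arm([
  {"claw":15,"delta_pos":[1,0,0],"turn":0},
  {"claw":15,"delta_pos":[1.2,0,0],"turn":0},
  {"claw":15,"delta_pos":[1.2,0,0],"turn":0},
  {"claw":15,"delta_pos":[1.2,0,0],"turn":0},
  {"claw":15,"delta_pos":[1.2,0,0],"turn":0},
  {"claw":15,"delta_pos":[1.2,0,0],"turn":0},
  {"claw":15,"delta_pos":[0,0,0],"turn":0},
])

```text
clock: 22.57
eef_pos: [451.2, 105.4, 152.8]
tcp_rot: [-3.141, -0.001, -0.313]
contact_force: [-1.0, 0.7, -1.1]
opening: 0.225
grasp_force: 68.9
```

```bash
python3 -c "
from h import *
rep(64);print(sense()['wrist_torque'])"
```

```text
t 22.62 z 152.83 yaw -0.3130 pitch -0.0006 | tip r -0.86 lateral(tool y) 0.11 | F x -0.3 y 0.1 z -0.9 opening 0.228
[0.078865   0.03567756 0.01214209]
```

>>> step_arm([
  {"claw":15,"delta_pos":[1.2,0,0],"turn":0},
  {"claw":15,"delta_pos":[1.2,0,0],"turn":0},
  {"claw":15,"delta_pos":[1.2,0,0],"turn":0},
  {"claw":15,"delta_pos":[1.2,0,0],"turn":0},
  {"claw":15,"delta_pos":[1.2,0,0],"turn":0},
  {"claw":15,"delta_pos":[1.2,0,0],"turn":0},
  {"claw":15,"delta_pos":[1.2,0,0],"turn":0},
  {"claw":15,"delta_pos":[0,0,0],"turn":0},
])

```text
clock: 23.33
eef_pos: [459.2, 102.8, 152.9]
tcp_rot: [-3.142, -0.001, -0.313]
contact_force: [-0.4, 0.9, -0.7]
opening: 0.225
grasp_force: 68.9
```

```bash
python3 -c "
from h import *
rep(64);print(sense()['wrist_torque'])"
```

```text
t 23.38 z 152.84 yaw -0.3130 pitch -0.0006 | tip r -9.25 lateral(tool y) 0.12 | F x -0.7 y -0.7 z -1.1 opening 0.224
[0.1866111  0.02002765 0.04739564]
```

>>> step_arm([
  {"claw":15,"delta_pos":[1,0,0],"turn":0},
  {"claw":15,"delta_pos":[1,0,0],"turn":0},
  {"claw":15,"delta_pos":[1,0,0],"turn":0},
  {"claw":15,"delta_pos":[1,0,0],"turn":0},
  {"claw":15,"delta_pos":[0.7,0,0],"turn":0},
  {"claw":15,"delta_pos":[0.7,0,0],"turn":0},
  {"claw":15,"delta_pos":[0.6,0,0],"turn":0},
  {"claw":15,"delta_pos":[0,0,0],"turn":0},
])

```text
clock: 24.1
eef_pos: [464.6, 101.0, 152.8]
tcp_rot: [-3.142, -0.0, -0.313]
contact_force: [-2.5, 1.8, 0.3]
opening: 0.224
grasp_force: 68.9
```

```bash
python3 -c "
from h import *
rep(64);print(sense()['wrist_torque'])"
```

```text
t 24.15 z 152.80 yaw -0.3130 pitch -0.0003 | tip r -15.02 lateral(tool y) 0.14 | F x -2.5 y -1.0 z -0.0 opening 0.227
[0.29170621 0.14733556 0.06054954]
```

>>> step_arm([
  {"claw":15,"delta_pos":[0.4,0,0],"turn":0},
  {"claw":15,"delta_pos":[0.2,0,0],"turn":0},
  {"claw":15,"delta_pos":[0,0,0],"turn":0},
])

```text
clock: 24.45
eef_pos: [464.9, 100.9, 152.8]
tcp_rot: [3.142, 0.0, -0.313]
contact_force: [-2.1, 1.8, -0.2]
opening: 0.226
grasp_force: 68.9
```

```bash
python3 -c "
from h import *
rep(64);print(sense()['wrist_torque'])"
```

```text
t 24.50 z 152.77 yaw -0.3130 pitch 0.0001 | tip r -15.34 lateral(tool y) 0.16 | F x -2.3 y -0.7 z -0.5 opening 0.223
[0.44238291 0.29880925 0.04433149]
```

>>> step_arm([
  {"claw":15,"delta_pos":[0.4,-0.2,0],"turn":0},
  {"claw":15,"delta_pos":[0.3,0,0],"turn":0},
  {"claw":15,"delta_pos":[0,0,0],"turn":0},
])

```text
clock: 24.8
eef_pos: [465.6, 100.7, 152.7]
tcp_rot: [3.141, 0.0, -0.313]
contact_force: [-2.6, 0.9, 0.4]
opening: 0.221
grasp_force: 68.9
```

```bash
python3 -c "
from h import *
rep(64);print(sense()['wrist_torque'])"
```

```text
t 24.85 z 152.72 yaw -0.3130 pitch 0.0002 | tip r -16.05 lateral(tool y) 0.13 | F x -2.5 y 0.3 z -0.3 opening 0.225
[ 0.15192171  0.4285531  -0.00823988]
```

Still moving at about 2.5 N, so I go on gently.

>>> step_arm([
  {"claw":15,"delta_pos":[0.5,0,0],"turn":0},
  {"claw":15,"delta_pos":[0.5,0,0],"turn":0},
  {"claw":15,"delta_pos":[0.5,0,0],"turn":0},
  {"claw":15,"delta_pos":[0,0,0],"turn":0},
])

```text
clock: 25.23
eef_pos: [467.1, 100.3, 152.7]
tcp_rot: [3.141, 0.0, -0.313]
contact_force: [-2.9, 0.8, -0.5]
opening: 0.222
grasp_force: 68.9
```

```bash
python3 -c "
from h import *
rep(64);print(sense()['wrist_torque'])"
```

```text
t 25.28 z 152.74 yaw -0.3129 pitch 0.0001 | tip r -17.61 lateral(tool y) 0.04 | F x -3.2 y 0.2 z -1.2 opening 0.226
[0.17730524 0.45863491 0.03407887]
```

>>> step_arm([
  {"claw":15,"delta_pos":[0.8,0,0],"turn":0},
  {"claw":15,"delta_pos":[0.8,0,0],"turn":0},
  {"claw":15,"delta_pos":[0.8,0,0],"turn":0},
  {"claw":15,"delta_pos":[0.8,0,0],"turn":0},
  {"claw":15,"delta_pos":[0.8,0,0],"turn":0},
  {"claw":15,"delta_pos":[0,0,0],"turn":0},
])

```text
clock: 25.83
eef_pos: [471.3, 99.0, 152.8]
tcp_rot: [3.142, -0.0, -0.313]
contact_force: [-2.6, -0.8, -0.6]
opening: 0.228
grasp_force: 68.9
```

```bash
python3 -c "
from h import *
rep(64);print(sense()['wrist_torque'])"
```

```text
t 25.88 z 152.81 yaw -0.3130 pitch -0.0004 | tip r -21.92 lateral(tool y) -0.02 | F x -2.1 y 1.1 z -0.9 opening 0.224
[0.06409035 0.35504421 0.03235636]
```

>>> step_arm([
  {"claw":15,"delta_pos":[0.8,0,0],"turn":0},
  {"claw":15,"delta_pos":[0.8,0,0],"turn":0},
  {"claw":15,"delta_pos":[0.8,0,0],"turn":0},
  {"claw":15,"delta_pos":[0.6,0,0],"turn":0},
  {"claw":15,"delta_pos":[0.6,0,0],"turn":0},
  {"claw":15,"delta_pos":[0,0,0],"turn":0},
])

```text
clock: 26.43
eef_pos: [474.5, 98.0, 152.8]
tcp_rot: [3.142, -0.0, -0.313]
contact_force: [-1.9, 0.7, -0.7]
opening: 0.229
grasp_force: 68.9
```

```bash
python3 -c "
from h import *
rep(64);print(sense()['wrist_torque'])"
```

```text
t 26.48 z 152.79 yaw -0.3130 pitch -0.0002 | tip r -25.39 lateral(tool y) -0.02 | F x -2.5 y -0.2 z -0.9 opening 0.226
[0.0607353  0.41259046 0.00629077]
```

>>> step_arm([
  {"claw":15,"delta_pos":[0.5,0,0],"turn":0},
  {"claw":15,"delta_pos":[0.5,0,0],"turn":0},
  {"claw":15,"delta_pos":[0.4,0,0],"turn":0},
  {"claw":15,"delta_pos":[0,0,0],"turn":0},
])

```text
clock: 26.87
eef_pos: [475.8, 97.6, 152.8]
tcp_rot: [3.142, -0.0, -0.313]
contact_force: [-3.4, 1.8, -0.1]
opening: 0.227
grasp_force: 68.9
```

>>> step_arm([
  {"claw":15,"delta_pos":[0.3,0,0],"turn":0},
  {"claw":15,"delta_pos":[0,0,0],"turn":0},
])

```text
clock: 27.03
eef_pos: [475.9, 97.5, 152.7]
tcp_rot: [3.142, 0.0, -0.313]
contact_force: [-4.0, 1.4, 0.4]
opening: 0.228
grasp_force: 69.0
```

>>> step_arm([
  {"claw":15,"delta_pos":[0.3,0,0],"turn":0},
  {"claw":15,"delta_pos":[0,0,0],"turn":0},
])

```text
clock: 27.2
eef_pos: [476.0, 97.5, 152.7]
tcp_rot: [3.141, 0.001, -0.313]
contact_force: [-4.9, 1.1, -0.1]
opening: 0.227
grasp_force: 69.0
```

```bash
python3 -c "
from h import *
rep(64);print(sense()['wrist_torque'])"
```

```text
t 27.25 z 152.74 yaw -0.3131 pitch 0.0007 | tip r -26.88 lateral(tool y) -0.01 | F x -5.2 y -0.2 z 0.2 opening 0.223
[0.31113242 0.77438322 0.04652376]
```

Home: the force rises and the tip is 26.9 mm past the axis. I relax, release, and lift clear.

>>> step_arm([
  {"claw":15,"delta_pos":[-0.6,0,0],"turn":0},
  {"claw":15,"delta_pos":[0,0,0],"turn":0},
  {"claw":24,"delta_pos":[0,0,0],"turn":0},
  {"claw":30,"delta_pos":[0,0,0],"turn":0},
  {"claw":38,"delta_pos":[0,0,0],"turn":0},
  {"claw":42,"delta_pos":[0,0,0],"turn":0},
  {"claw":42,"delta_pos":[0,0,0],"turn":0},
])

```text
clock: 27.88
eef_pos: [476.1, 97.6, 153.0]
tcp_rot: [-3.141, -0.001, -0.313]
contact_force: [1.1, 0.7, 0.0]
opening: 0.492
grasp_force: 0.0
```

>>> step_arm([
  {"claw":42,"delta_pos":[0,0,-10],"turn":0},
  {"claw":42,"delta_pos":[0,0,-30],"turn":0},
  {"claw":42,"delta_pos":[0,0,-40],"turn":0},
  {"claw":42,"delta_pos":[0,0,0],"turn":0},
  {"claw":42,"delta_pos":[0,0,0],"turn":0},
  {"claw":42,"delta_pos":[0,0,0],"turn":0},
])

```text
clock: 28.38
eef_pos: [475.7, 97.6, 233.1]
tcp_rot: [-3.141, -0.001, -0.313]
contact_force: [-0.6, 0.5, 0.3]
opening: 0.492
grasp_force: 0.0
```

```bash
python3 - <<'E'
from h import *
F=grab_frame("wrist");a,b=tool(-.313)
P=[proj(F,(*(AX+r*a),144)) for r in(-50.5,-20.5,27)];print(np.round(P,0))
c=np.array(P)[1].astype(int)
cv2.imwrite("pics/w4.png",cv2.resize(cv2.cvtColor(F["img"],4),(800,600),interpolation=cv2.INTER_CUBIC))
E
```

```text
[[255. 219.]
 [255. 187.]
 [255. 130.]]
```

View pics/w4.png

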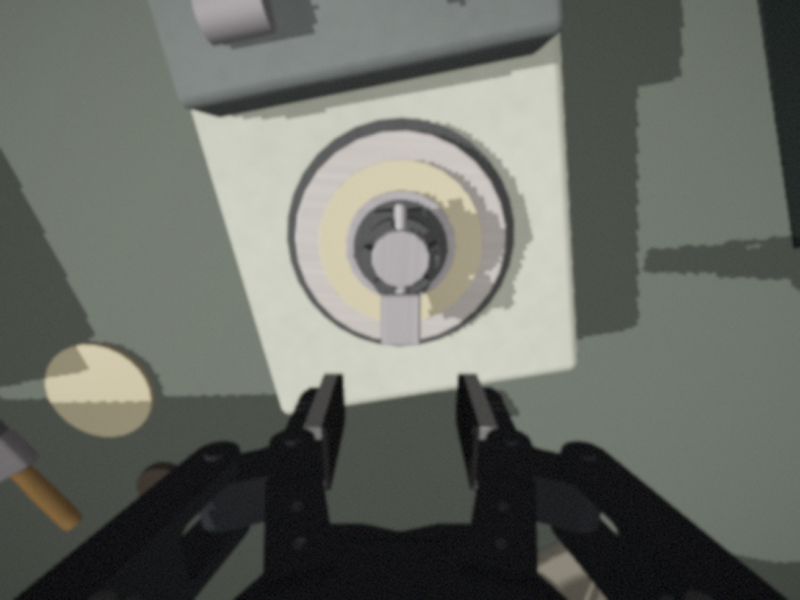

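The picture shows the pin through the nut and stud: the tab is at (400,320) on the keypad side, the tip sticks out beyond at (400,213), and the gripper is clear.

```bash
python3 -c "
from rig import *
print(sign_off())"
```

```text
the job is handed in; nothing more can be done
None
```

The nut is tightened to the next slot, at about +0.17 rad by my estimate, and the thin pin is home through slot and cross hole and released; the job was handed in at about 28 s, with no verdict shown.

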